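Feel out the high seat of a scan-unit base plate

TASK

One of the five sprung seats on the copier's base plate stops too high. With the probe weight, press every seat gently down to its hard stop and hold it there a moment, first the corner seat by the orange dot, then the other corners clockwise as seen from above, the middle one last; then leave the probe weight standing upright by itself on the middle of the seat that stopped highest. Never press hard (25 N at most), and leave everything else where it is.

Things in the scene. Friction and masses are not known exactly. Their poses are not given: they have to be found in the camera images.
- plate: fixed aluminium base plate of a copier's scan unit, 220 x 190 x 8 mm, on the table at any yaw; origin at the centre of its underside, x along its 220 mm side, z up. Five seats on it: dark square collars (46 mm outside, top at 20 mm), each with a white sprung cap 34 x 34 mm. A 22 mm orange dot marks its corner (+97, +83 mm). Press on the seats with at most 25 N
- seat_1 (a point): centre of the top of seat 1's free cap, 30 mm above the table, at the plate's corner with the orange dot (plate frame +60, +48 mm). Every free cap stands equally high; pushed down it yields softly (0.5 to 2.5 N), then stops hard on a hidden spacer: on four seats after 7 mm (top at 23 mm), on the high one after 4 mm (top at 26 mm). Which one is high varies and is not visible
- seat_2 (a point): centre of the top of the free cap of seat 2, 30 mm above the table: next corner clockwise seen from above (+60, -48 mm). Any cap springs back up when let go; the standing probe weight alone holds it down at its stop
- seat_3 (a point): centre of the top of the free cap of seat 3, 30 mm above the table: third corner (-60, -48 mm)
- seat_4 (a point): centre of the top of the free cap of seat 4, 30 mm above the table: fourth corner (-60, +48 mm)
- seat_5 (a point): centre of the top of the free cap of seat 5, 30 mm above the table: the middle of the plate (0, 0)
- probe: the probe weight, a loose upright round piece of 0.5 to 0.6 kg, 80 mm high: flat steel foot 28 mm across and 14 mm high, blue body 38 mm across from 22 to 64 mm height (grip here), steel top 30 mm across; origin at the centre of the unpressed foot's underside, z up. The foot is sprung, but stiffer than its own weight: it gives way only above 6.6 N, by 1 mm for each further 1.5 N, 8 mm at most
- probe_center (a point): centre of the probe weight, 40 mm above the underside of its unpressed foot, where the blue body is 38 mm across
- dock: fixed black dock 80 x 80 mm on the table in which the probe weight stands at the start, its underside 6 mm above the table, inside a square rim 36 mm wide inside and 3 mm high; origin at the centre of the underside
- gear: bystander: loose grey plastic hub, 52 mm across, 22 mm high; origin under its centre
- driver: bystander: screwdriver lying on the table; origin beneath it
- mug: bystander: white mug, 80 mm across, 90 mm high; origin under its centre
- cleaner: bystander: white bottle with red cap, 60 mm across, 160 mm high; origin under its centre
- spare: bystander: small cardboard box 50 x 40 x 30 mm; origin under its centre
- probe_foot (a point): centre of the underside of the probe weight's sprung foot; moves up with the foot when that is pressed in

How it is judged:
On the way, in this order (a step that is already met when the one before it is completed fails the run):
1. the probe weight presses seat 1 down to its hard stop (within 10 mm of its middle, pressed with more than 3 N, for 0.1 s) (horizontal distance between probe_center and seat_1 below 0.01 m and z of probe_foot in the frame of plate below 0.0275 m and contact force between probe and plate above 3 N), for 0.1 s.
2. the probe weight presses seat 2 down to its hard stop (within 10 mm of its middle, pressed with more than 3 N, for 0.1 s) (horizontal distance between probe_center and seat_2 below 0.01 m and z of probe_foot in the frame of plate below 0.0275 m and contact force between probe and plate above 3 N), for 0.1 s.
3. the probe weight presses seat 3 down to its hard stop (within 10 mm of its middle, pressed with more than 3 N, for 0.1 s) (horizontal distance between probe_center and seat_3 below 0.01 m and z of probe_foot in the frame of plate below 0.0275 m and contact force between probe and plate above 3 N), for 0.1 s.
4. the probe weight presses seat 4 down to its hard stop (within 10 mm of its middle, pressed with more than 3 N, for 0.1 s) (horizontal distance between probe_center and seat_4 below 0.01 m and z of probe_foot in the frame of plate below 0.0275 m and contact force between probe and plate above 3 N), for 0.1 s.
5. the probe weight presses seat 5 down to its hard stop (within 10 mm of its middle, pressed with more than 3 N, for 0.1 s) (horizontal distance between probe_center and seat_5 below 0.01 m and z of probe_foot in the frame of plate below 0.0275 m and contact force between probe and plate above 3 N), for 0.1 s.
At the end, for the whole second after the job is handed in: the probe weight stands upright (within 0.06 rad), released and at rest, within 10 mm of the middle of the high seat, holding its cap down at its stop: its foot is 24.6 to 27.2 mm above the plate's underside (26 on the high seat, 23 on any other) ((horizontal distance between probe_center and seat_1 below 0.01 m or horizontal distance between probe_center and seat_2 below 0.01 m or horizontal distance between probe_center and seat_3 below 0.01 m or horizontal distance between probe_center and seat_4 below 0.01 m or horizontal distance between probe_center and seat_5 below 0.01 m) and z of probe_foot in the frame of plate between 0.0246 and 0.0272 m and angle between probe's own z axis and vertical below 0.06 rad and linear speed of probe below 0.01 m/s); the robot touches nothing.
It fails at once if the probe weight is pressed or dropped on the plate with more than 25 N (contact force between probe and plate above 25 N).
It fails at once if a bystander is moved by more than 20 mm (distance of any of gear, driver, mug, cleaner, spare from where it was at the start of the episode above 0.02 m).
It also fails if it takes over 64 s, if anything falls off the work surface, if the arm or the gripper's body presses on something with over 40 N, if the wrist force passes 120 N, or if a joint passes its speed limit or range.

ROBOT

A 6-joint arm with a two-finger parallel gripper is mounted at the origin on the work surface. World frame = base frame: x ahead of the robot, y to its left, z up, the work surface at z = 0. Lengths are in m, angles in rad, forces in N, time in s.
With the tool pointing down it reaches from about 0.4 to 0.925 m from the base axis. Payload 3.4 kg.
Tool frame: the origin (TCP) lies midway between the tips of the shut fingers; the grasp point (between the pads) lies 19 mm behind it; z points along the fingers, y is the direction in which the jaws open and shut (so a half turn about z gives the same grasp; the last joint's range is limited). The gripper opens to 85 mm and grips with 20 to 120 N. Pads are 22 mm wide; open, the fingers measure 114 mm over their backs; the gripper's body (76 mm by 85 mm) begins 54 mm behind the grasp point. The pads swing forward as they close: fully open they stand 13 mm farther back than shut.
Start: joints at [-1.216, 0.307, 1.506, -0, 1.328, -0.073], TCP at [0.239, -0.523, 0.231] pointing down, gripper open.
Joint ranges: [-3.12, 3.12], [-1.05, 2.28], [0.14, 2.33], [-1.42, 4.57], [0.1, 2.73], [-2.68, 2.68]. Speed limits (rad/s): [2.57, 2.57, 3.14, 3.14, 3.14, 3.14].

INTERFACE

Orientations are given as [roll, pitch, yaw] about the fixed x, y, z axes, in that order (R = Rz(yaw) Ry(pitch) Rx(roll)).
In Python, from rig import env gives the robot as it stands.
- The arm moves only by the tool move_arm, never from a script. Its argument "commands" is a list that holds one entry, the list of rows, each a list of 7 numbers: the gripper's target within -1 to 1 (fully open at 1, half-way at 0, shut at -1), then the shift along the world's x, y, z in mm, then the turn, a rotation vector about the world's x, y, z in degrees. A call has exactly 5 rows; each row shifts and turns the pose as measured when the row begins; what a row does not reach is not made up. A row lasts 1/12 s, in which the tool goes at most 41.7 mm and 7.16 degrees, less where a joint would pass 70% of its speed; a pose out of reach is approached as far as the arm can. A call is refused whole if a number of a shift passes 41.7 or a number of a turn 7.16, either way. A call with a gripper value outside its range is refused whole. The fingers move at their own pace and stop on an object; "force" is the grip in N (left out, the last holds). Time passes only in rows, so rows that do not move let the fingers close, or fill a call up. It gives the time, the measured TCP pose, the force and the opening at its end, in the units of the state.
- env.sense(): the state, without advancing time (a new reading comes with each control period).
- env.capture(name): name is "side" or "top" or "wrist"; returns a dict with "image" (400x640x3 uint8, red, green, blue), "z_map" (400x640 float32, m along the optical axis (not along the pixel's ray), 0 where there is no reading), "vertical_fov" (degrees; the focal length in pixels is half the picture's height over the tangent of half this angle, whatever the lens; pixels are square), "cx", "cy" (the principal point, pixels), "extrinsics" (4x4, takes a point from camera to world coordinates); the wrist camera has in their place "T_tool_cam" (4x4, takes a point from camera to tool coordinates, whose origin is the TCP and whose axes are the flange's). Camera axes: x right, y down, z forward; pixel columns grow to the right and rows downward; lengths in m; the calibration is good to about 2 mm. A picture is of the moment at which its call begins: read the wrist's pose just before it.
- env.finish_job(): hands the job in, once; it reports no verdict.
Trained networks look in a picture, given as the dict that the camera call returned (one of the last four; its "shot" number tells which), for a name from the list of things; names that differ only in an ending like _2 or _b are one class to them, and where a whole thing is asked for, a point or a joint stands for the part that bears it (a point fixed in the world has none). Each returns a list of dicts, best first, with "conf" (0 to 1); they miss things now and then, are a little off and sometimes report something else, mostly with a low value. They report only what shows in the picture. A call takes as long as a camera call.
- env.regions_of(thing, picture): "pixels" (400x640 bool, what is visible of it).
- env.place_of(thing, picture): "at" ([x, y, z] in m, in world coordinates, good to about 4 mm: a listed point, or the origin of a listed thing).
The state is a dict: "time_s": time; "qpos": joint angles; "qd": joint speeds; "tau": joint torques, N m; "tcp_pos": TCP position; "tool_rot": TCP orientation; "ft_force": force on the tool from outside, world axes, zero at the start; "torque": the same for the moment, N m; "finger_gap": finger opening in m.
Only numpy, scipy, OpenCV 4.12 (cv2) and the standard library are available. Lean on these libraries where they do the work, as an engineer would, in place of code of your own. Each camera call takes 0.05 s, during which the arm holds its last target.

## Working session

There is one attempt and no reset: what is moved stays moved. The work goes in short steps, Python scripts to look and compute and a tool call to move; the robot and the scene stay as the last step left them, time stands still between calls to the robot, and variables do not carry over. Pictures are saved under pics/ and viewed, and the job is handed in when it is done.

Besides the shell and the picture viewer there is one more tool, called after ">>>" as name(argument=value, ...) on one line, values as JSON. move_arm: Moves the arm, as the interface text tells. Its arguments: {"type":"object","properties":{"commands":{"type":"array"},"force":{"type":"number"}},"required":["commands"]}

```bash
ls; mkdir -p pics; cat > h.py <<'E'
import numpy as np, cv2
from rig import env
def save(c,n): cv2.imwrite('pics/'+n+'.png',cv2.cvtColor(c['image'],cv2.COLOR_RGB2BGR))
def K(c):
    f=200/np.tan(np.radians(c['vertical_fov'])/2); return f
def pts(c,mask,E=None):
    E=np.array(c['extrinsics']) if E is None else E
    f=K(c); v,u=np.nonzero(mask&(c['z_map']>0)); z=c['z_map'][v,u]
    p=np.stack([(u-c['cx'])/f*z,(v-c['cy'])/f*z,z,np.ones_like(z)])
    return (E@p)[:3].T
E
python3 - <<'E'
from h import *
s=env.sense(); print({k:np.round(v,3).tolist() for k,v in s.items()})
for n in ['top','side']:
    c=env.capture(n); save(c,n+'0')
    for t in ['plate','probe','probe_center','dock','seat_1','gear','driver','mug','cleaner','spare']:
        print(n,t,[(np.round(d['at'],3).tolist(),round(d['conf'],2)) for d in env.place_of(t,c)][:6])
print(env.sense()['time_s'])
E
```

```text
pics
{'time_s': 0.0, 'qpos': [-1.215, 0.308, 1.508, 0.0, 1.328, -0.073], 'qd': [0.001, -0.0, 0.0, -0.0, -0.001, -0.001], 'tau': [0.003, -45.754, -25.191, 0.0, 0.013, 0.0], 'tcp_pos': [0.239, -0.522, 0.23], 'tool_rot': [-3.14, -0.0, 0.429], 'ft_force': [-0.147, -0.101, 0.043], 'torque': [0.021, -0.001, -0.026], 'finger_gap': 0.085}
top plate [([0.521, 0.043, -0.003], 0.82), ([0.738, -0.189, -0.002], 0.33)]
top probe [([0.467, -0.22, 0.002], 0.52)]
top probe_center [([0.463, -0.219, 0.04], 0.52), ([0.634, -0.403, 0.001], 0.44)]
top dock [([0.464, -0.218, 0.0], 0.98)]
top seat_1 [([0.522, 0.044, 0.033], 0.91), ([0.578, 0.094, 0.033], 0.76), ([0.478, 0.107, 0.03], 0.69), ([0.463, -0.01, 0.034], 0.66), ([0.564, -0.023, 0.03], 0.62)]
top gear [([0.705, 0.349, 0.002], 0.62), ([0.416, 0.366, 0.004], 0.57), ([0.378, -0.099, 0.002], 0.55)]
top driver [([0.738, -0.192, -0.001], 0.73)]
top mug [([0.704, 0.347, -0.001], 0.92), ([0.462, -0.22, 0.043], 0.67), ([0.467, -0.22, 0.004], 0.65)]
top cleaner [([0.637, -0.402, 0.0], 0.73), ([0.478, 0.109, 0.029], 0.66)]
top spare [([0.42, 0.364, 0.005], 0.82)]
side plate [([0.522, 0.039, 0.001], 0.82)]
side probe [([0.464, -0.222, 0.005], 0.85), ([0.481, 0.109, 0.028], 0.54)]
side probe_center [([0.464, -0.219, 0.002], 0.64), ([0.466, -0.217, 0.046], 0.51)]
side dock [([0.469, -0.22, 0.005], 0.94)]
side seat_1 [([0.576, 0.094, 0.029], 0.95), ([0.467, -0.012, 0.033], 0.85), ([0.479, 0.106, 0.024], 0.82), ([0.525, 0.044, 0.034], 0.81), ([0.566, -0.019, 0.036], 0.62), ([0.63, -0.404, 0.0], 0.22)]
side gear [([0.381, -0.101, -0.0], 0.58)]
side driver [([0.741, -0.188, 0.001], 0.51)]
side mug [([0.699, 0.345, 0.0], 0.74)]
side cleaner [([0.63, -0.405, 0.0], 0.84), ([0.464, -0.221, 0.007], 0.67)]
side spare [([0.413, 0.364, -0.002], 0.8)]
1.1
```

View pics/top0.png

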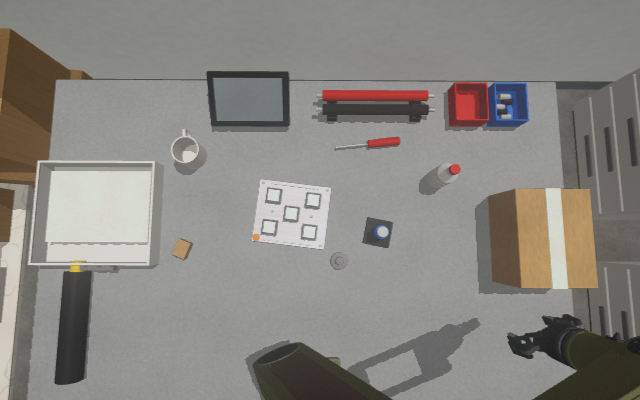

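View pics/side0.png

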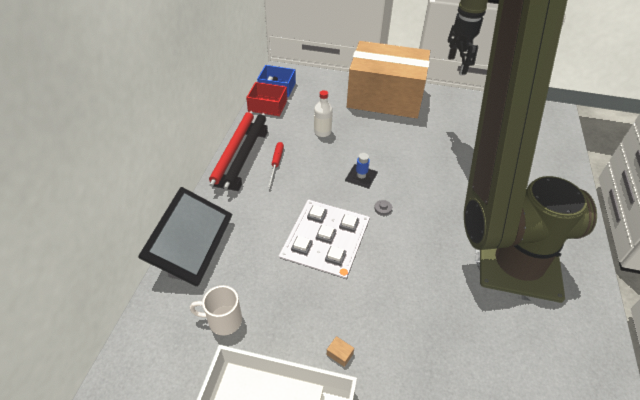

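```bash
python3 - <<'E'
from h import *
import pickle
cs={}
for n in ['top','side']:
    c=env.capture(n); cs[n]=c
    hsv=cv2.cvtColor(c['image'],cv2.COLOR_RGB2HSV)
    P=pts(c,np.ones((400,640),bool)); v,u=np.nonzero(c['z_map']>0); H=hsv[v,u].astype(int)
    f=K(c); print(n,'f',f)
    # white caps
    near=(np.abs(P[:,0]-.521)<.13)&(np.abs(P[:,1]-.043)<.13)
    w=near&(H[:,1]<40)&(H[:,2]>200)&(P[:,2]>.022)&(P[:,2]<.04)
    m=np.zeros((400,640),np.uint8); m[v[w],u[w]]=1
    N,L,st,ce=cv2.connectedComponentsWithStats(m)
    for i in range(1,N):
        if st[i,4]>30:
            q=pts(c,L==i); print(' cap',st[i,4],ce[i].round(1),q.mean(0).round(4),((q.max(0)+q.min(0))/2).round(4))
    o=near&(H[:,0]>5)&(H[:,0]<22)&(H[:,1]>140)&(P[:,2]<.02)
    print(' orange',o.sum(),P[o].mean(0).round(4) if o.any() else '')
    nb=(np.abs(P[:,0]-.464)<.06)&(np.abs(P[:,1]+.22)<.06)
    b=nb&(P[:,2]>.082)
    print(' probe top',b.sum(),P[b].mean(0).round(4),((P[b].max(0)+P[b].min(0))/2).round(4),P[b].max(0).round(4))
pickle.dump(cs,open('c.pkl','wb'))
E
```

```text
top f 376.9527137940759
 cap 113 [273.2 194.7] [0.5755 0.0955 0.0306] [0.5763 0.0948 0.0304]
 cap 114 [312.9 199.5] [ 0.5614 -0.0233  0.0304] [ 0.5616 -0.0223  0.0313]
 cap 111 [291. 213.] [0.5208 0.0417 0.0305] [0.5208 0.0418 0.0305]
 cap 115 [268.8 226.6] [0.4801 0.1069 0.031 ] [0.4805 0.1076 0.031 ]
 cap 117 [308.9 231.6] [ 0.4659 -0.0119  0.0308] [ 0.4661 -0.0108  0.0313]
 orange 31 [0.4498 0.1487 0.0092]
 probe top 86 [ 0.4655 -0.2198  0.0865] [ 0.4654 -0.2188  0.0867] [ 0.4781 -0.2048  0.0912]
side f 467.8435908010544
 cap 110 [316.7 210.3] [ 0.5611 -0.021   0.0298] [ 0.5614 -0.0212  0.0286]
 cap 116 [349.1 219.7] [ 0.4655 -0.0092  0.0301] [ 0.4659 -0.0103  0.0304]
 cap 121 [325.7 230.5] [0.5203 0.0442 0.0299] [0.52   0.0447 0.0293]
 cap 132 [301.5 241.9] [0.5745 0.0978 0.0295] [0.5745 0.0968 0.0293]
 cap 137 [335.5 252.2] [0.4796 0.1093 0.0299] [0.4795 0.1074 0.0299]
 orange 31 [0.4497 0.149  0.0087]
 probe top 59 [ 0.4641 -0.2166  0.0856] [ 0.4645 -0.218   0.0866] [ 0.4785 -0.2013  0.0905]
```

>>> move_arm(commands=[[[1, 22, 30, -4, 0, 0, 0], [1, 22, 30, -4, 0, 0, 0], [1, 22, 30, -4, 0, 0, 0], [1, 22, 30, -4, 0, 0, 0], [1, 22, 30, -4, 0, 0, 0]]], force=60)

```text
time_s: 1.62
tcp_pos: [0.3485, -0.3773, 0.2117]
tool_rot: [3.133, 0.003, 0.416]
ft_force: [0.5, -0.2, 0.7]
finger_gap: 0.0856
```

>>> move_arm(commands=[[[1, 22, 30, -4, 0, 0, 0], [1, 22, 30, -4, 0, 0, 0], [1, 22, 30, -4, 0, 0, 0], [1, 22, 30, -4, 0, 0, 0], [1, 10, 10, -4, 0, 0, 0]]])

```text
time_s: 2.03
tcp_pos: [0.4516, -0.2376, 0.1919]
tool_rot: [3.132, -0.0, 0.416]
ft_force: [-0.3, 0.6, 0.1]
finger_gap: 0.0855
```

```bash
cat >> h.py <<'E'
from scipy.spatial.transform import Rotation as R
def wristE(c,s):
    T=np.eye(4); T[:3,:3]=R.from_euler('xyz',s['tool_rot']).as_matrix(); T[:3,3]=s['tcp_pos']
    return T@np.array(c['T_tool_cam'])
E
python3 - <<'E'
from h import *
s=env.sense(); c=env.capture('wrist'); save(c,'w0')
E=wristE(c,s); print(np.round(s['tcp_pos'],4),np.round(s['tool_rot'],4),E[:3,3],s['ft_force'])
P=pts(c,np.ones((400,640),bool),E)
b=(P[:,2]>.08)&(P[:,2]<.095)&(np.hypot(P[:,0]-.465,P[:,1]+.219)<.04)
q=P[b];print(b.sum(),q.mean(0),(q.max(0)+q.min(0))/2,np.percentile(P[b][:,2],[5,50,95]))
print(env.place_of('probe_center',c)[:1])
E
```

```text
[ 0.4516 -0.2376  0.1919] [ 3.1315e+00 -2.0000e-04  4.1610e-01] [ 0.51165729 -0.20919808  0.3341348 ] [-0.28120855  0.61557139  0.05002369]
989 [ 0.4659952  -0.21813209  0.08562653] [ 0.46560774 -0.21831616  0.08384597] [0.08444191 0.08568498 0.08682959]
[{'at': [0.4666, -0.218, 0.0491], 'conf': 0.88}]
```

View pics/w0.png

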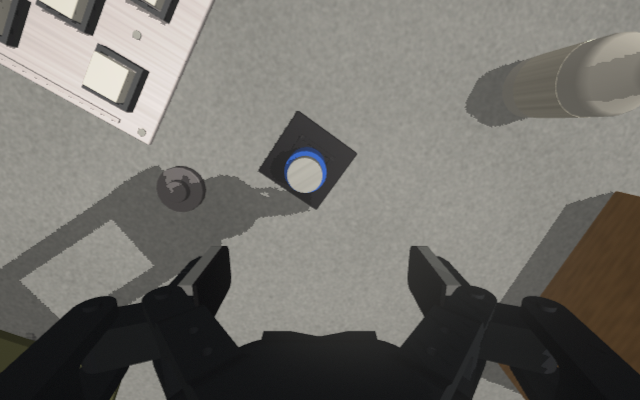

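>>> move_arm(commands=[[[1, 14.5, 19.5, -20, 0.5, 0.2, 0], [1, 0, 0, -20, 0, 0, 0], [1, 0, 0, -20, 0, 0, 0], [1, 0, 0, -20, 0, 0, 0], [1, 0, 0, 0, 0, 0, 0]]])

```text
time_s: 2.55
tcp_pos: [0.4677, -0.2228, 0.112]
tool_rot: [3.132, -0.002, 0.42]
ft_force: [-0.7, 0.5, -0.2]
finger_gap: 0.0854
```

>>> move_arm(commands=[[[1, -1.5, 4.5, -15, 0.5, 0.2, 0], [1, 0, 0, -15, 0, 0, 0], [1, 0, 0, -15, 0, 0, 0], [1, 0, 0, -15, 0, 0, 0], [1, 0, 0, 0, 0, 0, 0]]])

```text
time_s: 2.97
tcp_pos: [0.4666, -0.2245, 0.0543]
tool_rot: [3.136, -0.003, 0.416]
ft_force: [-0.7, 0.2, 0.7]
finger_gap: 0.0853
```

>>> move_arm(commands=[[[1, 0, 6, 0, 0.2, 0, 0], [1, 0, 0, 0, 0, 0, 0], [1, 0, 0, 0, 0, 0, 0], [1, 0, 0, 0, 0, 0, 0], [1, 0, 0, 0, 0, 0, 0]]])

```text
time_s: 3.38
tcp_pos: [0.4684, -0.2214, 0.0591]
tool_rot: [3.134, -0.008, 0.414]
ft_force: [0.0, -0.3, 0.7]
finger_gap: 0.0853
```

```bash
python3 - <<'E'
from h import *
s=env.sense();print({k:np.round(v,4).tolist() for k,v in s.items()})
c=env.capture('wrist'); save(c,'w1')
E=wristE(c,s)
P=pts(c,np.ones((400,640),bool),E)
b=(P[:,2]>.08)&(P[:,2]<.095)&(np.hypot(P[:,0]-.465,P[:,1]+.219)<.025)
q=P[b];print(b.sum(),q.mean(0),(q.max(0)+q.min(0))/2)
E
```

```text
{'time_s': 3.3833, 'qpos': [-0.5247, 0.4208, 1.8506, 0.0029, 0.8591, 0.6304], 'qd': [-0.0003, -0.0183, -0.0083, 0.0007, 0.0073, 0.0004], 'tau': [-0.0293, -44.1658, -16.5126, 0.0082, -0.0491, 0.0007], 'tcp_pos': [0.4684, -0.2214, 0.0591], 'tool_rot': [3.1339, -0.0083, 0.4139], 'ft_force': [0.0331, -0.3043, 0.6941], 'torque': [0.0255, 0.0333, -0.0369], 'finger_gap': 0.0853}
3640 [ 0.46699649 -0.2179063   0.08545365] [ 0.46575505 -0.21846265  0.08385456]
```

View pics/w1.png

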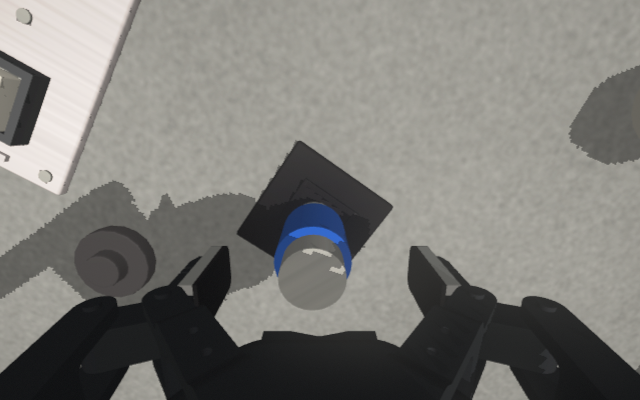

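>>> move_arm(commands=[[[1, 0, 0, 0, 0, 0, 0], [1, 0, 0, 0, 0, 0, 0], [1, 0, 0, 0, 0, 0, 0], [1, 0, 0, 0, 0, 0, 0], [1, 0, 0, 0, 0, 0, 0]]])

```text
time_s: 3.85
tcp_pos: [0.4692, -0.2216, 0.0604]
tool_rot: [3.132, -0.01, 0.415]
ft_force: [0.4, -0.1, -0.6]
finger_gap: 0.0853
```

>>> move_arm(commands=[[[1, -1, 1, -8, 0.1, 0.2, 0], [1, -1, 1, -8, 0.1, 0.2, 0], [1, -1, 1, -8, 0.1, 0.2, 0], [1, -0.5, 1, -8, 0.1, 0.2, 0], [1, 0, 0.5, -2, 0, 0, 0]]])

```text
time_s: 4.27
tcp_pos: [0.4653, -0.2167, 0.0231]
tool_rot: [-3.138, 0.001, 0.414]
ft_force: [0.4, 0.9, 0.4]
finger_gap: 0.0853
```

>>> move_arm(commands=[[[-1, 0, 0, 0, 0, 0, 0], [-1, 0, 0, 0, 0, 0, 0], [-1, 0, 0, 0, 0, 0, 0], [-1, 0, 0, 0, 0, 0, 0], [-1, 0, 0, 0, 0, 0, 0]]], force=80)

```text
time_s: 4.68
tcp_pos: [0.465, -0.2169, 0.0215]
tool_rot: [-3.137, 0.003, 0.415]
ft_force: [-1.7, 2.1, 3.3]
finger_gap: 0.0362
```

>>> move_arm(commands=[[[-1, 0, 0, 0, 0, 0, 0], [-1, 0, 0, 0, 0, 0, 0], [-1, 0, 0, 0, 0, 0, 0], [-1, 0, 0, 0, 0, 0, 0], [-1, 0, 0, 0, 0, 0, 0]]])

```text
time_s: 5.1
tcp_pos: [0.4649, -0.2168, 0.0226]
tool_rot: [-3.138, 0.002, 0.415]
ft_force: [-1.5, 0.4, 0.0]
finger_gap: 0.0364
```

>>> move_arm(commands=[[[-1, 0, 0, 10, 0, 0, 0], [-1, 0, 0, 15, 0, 0, 0], [-1, 0, 0, 20, 0, 0, 0], [-1, 0, 5, 15, 0, 0, 0], [-1, 0, 10, 0, 0, 0, 0]]])

```text
time_s: 5.52
tcp_pos: [0.4614, -0.2003, 0.0824]
tool_rot: [-3.13, 0.008, 0.413]
ft_force: [1.4, -0.1, -5.6]
finger_gap: 0.0364
```

>>> move_arm(commands=[[[-1, 1, 20, 0, 0, 0, 0], [-1, 1, 30, 0, 0, 0, 0], [-1, 1, 30, 0, 0, 0, 0], [-1, 1, 30, 0, 0, 0, 0], [-1, 1, 30, 0, 0, 0, 0]]])

```text
time_s: 5.93
tcp_pos: [0.465, -0.0574, 0.0813]
tool_rot: [-3.131, 0.008, 0.404]
ft_force: [-0.3, 0.5, -5.4]
finger_gap: 0.0368
```

>>> move_arm(commands=[[[-1, 3, 35, 0, -0.1, -0.2, 0], [-1, 3, 35, 0, -0.1, -0.2, 0], [-1, 3, 35, 0, 0, 0, 0], [-1, 3, 35, 0, 0, 0, 0], [-1, 2, 18, 0, 0, 0, 0]]])

```text
time_s: 6.35
tcp_pos: [0.4716, 0.1122, 0.0776]
tool_rot: [-3.132, 0.01, 0.403]
ft_force: [0.6, -0.3, -5.5]
finger_gap: 0.0363
```

```bash
cat > d.py <<'E'
# python3 d.py seat : remaining shift in mm / deg to seat
from h import *
import sys
def plan():
    m={1:[.4802,.1075],2:[.5755,.0962],3:[.5613,-.0219],4:[.4658,-.0105],5:[.5205,.0430]}
    loc={1:(60,48),2:(60,-48),3:(-60,-48),4:(-60,48),5:(0,0)}
    A=np.array([loc[i] for i in range(1,6)])/1e3; B=np.array([m[i] for i in range(1,6)])
    H=(A-A.mean(0)).T@(B-B.mean(0)); a=np.arctan2(H[0,1]-H[1,0],H[0,0]+H[1,1])
    r=np.array([[np.cos(a),-np.sin(a)],[np.sin(a),np.cos(a)]])
    F=(r@A.T).T+B.mean(0)
    return a,F,F-B
a,F,e=plan()
if __name__=='__main__':
    s=env.sense(); k=int(sys.argv[1])
    Rt=R.from_euler('xyz',[-3.138,.002,s['tool_rot'][2]]); Rc=R.from_euler('xyz',s['tool_rot'])
    print('yaw',a,'res',np.abs(e).max(),'seat',F[k-1].round(4))
    # probe in tool frame: horizontal offset OFF (world, constant yaw)
    OFF=np.array([0.0012,-0.0012])
    p=np.array(s['tcp_pos']); print('t',s['time_s'],'tcp',p.round(4),'rot',np.round(s['tool_rot'],4),'footz mm',(p[2]*1e3-16.6).round(1))
    print('shift mm',((F[k-1]-OFF-p[:2])*1e3).round(1),'turn deg',np.degrees((Rt*Rc.inv()).as_rotvec()).round(2),'F',np.round(s['ft_force'],2))
E
python3 d.py 1
python3 - <<'E'
from h import *
s=env.sense(); 
for n in ['side','top','wrist']:
    c=env.capture(n); save(c,n+'2')
    E=wristE(c,s) if n=='wrist' else None
    hsv=cv2.cvtColor(c['image'],cv2.COLOR_RGB2HSV)
    blue=(hsv[...,0]>100)&(hsv[...,0]<130)&(hsv[...,1]>120)
    P=pts(c,blue,E); P=P[(np.hypot(P[:,0]-s['tcp_pos'][0],P[:,1]-s['tcp_pos'][1])<.05)]
    print(n,len(P),P.mean(0) if len(P) else '', P.min(0),P.max(0))
    print([ (d['at'],d['conf']) for d in env.place_of('probe_center',c)][:2])
E
```

```text
yaw 1.451085418632082 res 0.0006630012233903165 seat [0.4802 0.1082]
t 6.35 tcp [0.4716 0.1122 0.0776] rot [-3.1316  0.0103  0.4031] footz mm 61.0
shift mm [ 7.3 -2.8] turn deg [-0.15 -0.58  0.  ] F [ 0.64 -0.26 -5.5 ]
side 44 [0.48229639 0.12549341 0.10960926] [0.47662413 0.10710203 0.08465269] [0.48890273 0.13351726 0.12633667]
[([0.4721, 0.1131, 0.0991], 0.44)]Traceback (most recent call last):
  File "<stdin>", line 9, in <module>
    return umr_minimum(a, axis, None, out, keepdims, initial, where)
ValueError: zero-size array to reduction operation minimum which has no identity
```

View pics/side2.png

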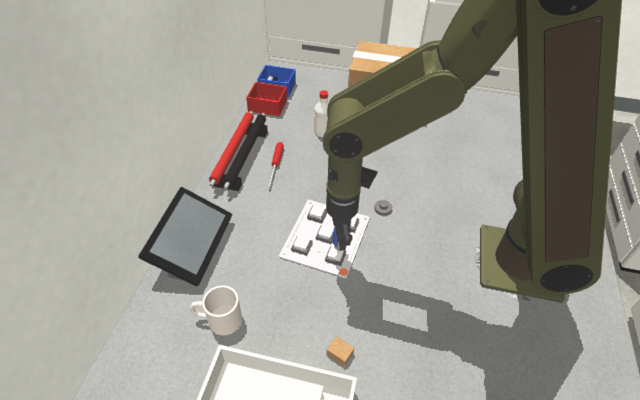

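>>> move_arm(commands=[[[-1, 4, -1, -5, -0.1, -0.3, 0], [-1, 3, -1, -6, -0.1, -0.3, 0], [-1, 1, -1, -6, 0, 0, 0], [-1, 0, 0, -5, 0, 0, 0], [-1, 0, 0, 0, 0, 0, 0]]])

```text
time_s: 6.92
tcp_pos: [0.4778, 0.104, 0.0516]
tool_rot: [-3.141, 0.007, 0.403]
ft_force: [0.6, -0.1, -5.1]
finger_gap: 0.0366
```

```bash
python3 d.py 1
```

```text
yaw 1.451085418632082 res 0.0006630012233903165 seat [0.4802 0.1082]
t 6.9167 tcp [0.4778 0.104  0.0516] rot [-3.1408  0.007   0.4028] footz mm 35.0
shift mm [1.2 5.3] turn deg [ 0.26 -0.2  -0.  ] F [ 0.57 -0.09 -5.13]
```

>>> move_arm(commands=[[[-1, 1, 3, -2, 0.2, -0.1, 0], [-1, 0, 2, -2, 0, -0.1, 0], [-1, 0, 0, -2, 0, 0, 0], [-1, 0, 0, -2, 0, 0, 0], [-1, 0, 0, -1, 0, 0, 0]]])

```text
time_s: 7.33
tcp_pos: [0.4788, 0.1076, 0.0416]
tool_rot: [-3.138, 0.003, 0.398]
ft_force: [-2.5, -0.2, 3.6]
finger_gap: 0.0361
```

```bash
python3 d.py 1
```

```text
yaw 1.451085418632082 res 0.0006630012233903165 seat [0.4802 0.1082]
t 7.3333 tcp [0.4788 0.1076 0.0416] rot [-3.1381e+00  3.1000e-03  3.9840e-01] footz mm 25.0
shift mm [0.2 1.8] turn deg [ 0.03 -0.06 -0.  ] F [-2.49 -0.21  3.65]
```

>>> move_arm(commands=[[[-1, 0, 0.5, -1, 0, 0, 0], [-1, 0, 0.5, -1, 0, 0, 0], [-1, 0, 0, 0, 0, 0, 0], [-1, 0, 0, 0, 0, 0, 0], [-1, 0, 0, 0, 0, 0, 0]]])

```text
time_s: 7.75
tcp_pos: [0.4788, 0.1077, 0.0419]
tool_rot: [-3.14, 0.002, 0.4]
ft_force: [-1.3, -1.6, 1.9]
finger_gap: 0.0367
```

```bash
python3 d.py 1; python3 - <<'E'
from h import *
for i in range(4):
    c=env.capture('side'); print(np.round(env.sense()['ft_force'],2),env.sense()['tcp_pos'][2])
print([ (d['at'],d['conf']) for d in env.place_of('probe_center',c)][:2])
E
```

```text
yaw 1.451085418632082 res 0.0006630012233903165 seat [0.4802 0.1082]
t 7.75 tcp [0.4788 0.1077 0.0419] rot [-3.1405e+00  2.2000e-03  4.0000e-01] footz mm 25.3
shift mm [0.2 1.7] turn deg [ 0.14  0.04 -0.  ] F [-1.26 -1.61  1.94]
[-2.22 -1.92  3.08] 0.04188468609918911
[-1.07 -2.1   2.78] 0.041802305686862176
[-0.32 -1.82  3.71] 0.04171525863153651
[-1.37 -1.47  2.85] 0.041662667320635415
[([0.4755, 0.1074, 0.0616], 0.58)]
```

>>> move_arm(commands=[[[-1, 0, 0, 5, 0, 0, 0], [-1, 0, 0, 8, 0, 0, 0], [-1, 10, -1, 6, 0, 0, 0], [-1, 25, -3, 0, 0, 0, 0], [-1, 25, -3, 0, 0, 0, 0]]])

```text
time_s: 8.42
tcp_pos: [0.5315, 0.102, 0.0598]
tool_rot: [-3.134, 0.013, 0.401]
ft_force: [0.9, -0.3, -4.9]
finger_gap: 0.0365
```

```bash
python3 d.py 2
```

```text
yaw 1.451085418632082 res 0.0006630012233903165 seat [0.5755 0.0967]
t 8.4167 tcp [0.5315 0.102  0.0598] rot [-3.1345  0.0134  0.4007] footz mm 43.2
shift mm [42.8 -4.1] turn deg [ 0.07 -0.68  0.  ] F [ 0.86 -0.27 -4.87]
```

>>> move_arm(commands=[[[-1, 18, -1, 0, 0, -0.2, 0], [-1, 16, -1, -2, 0, -0.2, 0], [-1, 8, -1, -3, 0, -0.2, 0], [-1, 1, 0, -3, 0, 0, 0], [-1, 0, 0, 0, 0, 0, 0]]])

```text
time_s: 8.83
tcp_pos: [0.5838, 0.0997, 0.0517]
tool_rot: [-3.14, -0.005, 0.399]
ft_force: [-0.1, 0.0, -5.5]
finger_gap: 0.0363
```

```bash
python3 d.py 2
```

```text
yaw 1.451085418632082 res 0.0006630012233903165 seat [0.5755 0.0967]
t 8.8333 tcp [0.5838 0.0997 0.0517] rot [-3.1396 -0.0049  0.3991] footz mm 35.1
shift mm [-9.6 -1.8] turn deg [-0.07  0.4   0.  ] F [-0.09  0.04 -5.5 ]
```

>>> move_arm(commands=[[[-1, -5, -1, 0, 0, 0.2, 0], [-1, -3, -1, 0, 0, 0.1, 0], [-1, -1, 0, -1, 0, 0, 0], [-1, 0, 0, -1, 0, 0, 0], [-1, 0, 0, -1, 0, 0, 0]]])

```text
time_s: 9.25
tcp_pos: [0.567, 0.0978, 0.0473]
tool_rot: [-3.134, 0.009, 0.4]
ft_force: [0.2, -0.6, -6.5]
finger_gap: 0.0366
```

```bash
python3 d.py 2
```

```text
yaw 1.451085418632082 res 0.0006630012233903165 seat [0.5755 0.0967]
t 9.25 tcp [0.567  0.0978 0.0473] rot [-3.1342  0.0086  0.3998] footz mm 30.7
shift mm [7.3 0.1] turn deg [-0.05 -0.43  0.  ] F [ 0.22 -0.6  -6.51]
```

>>> move_arm(commands=[[[-1, 4, 0, 1, 0, -0.2, 0], [-1, 0, 0, 0, 0, 0, 0], [-1, 0, 0, 0, 0, 0, 0], [-1, 0, 0, 0, 0, 0, 0], [-1, 0, 0, 0, 0, 0, 0]]])

```text
time_s: 9.67
tcp_pos: [0.5709, 0.098, 0.0488]
tool_rot: [-3.136, 0.005, 0.4]
ft_force: [-0.7, 0.5, -5.8]
finger_gap: 0.0365
```

```bash
python3 d.py 2
```

```text
yaw 1.451085418632082 res 0.0006630012233903165 seat [0.5755 0.0967]
t 9.6667 tcp [0.5709 0.098  0.0488] rot [-3.1357  0.0047  0.4001] footz mm 32.2
shift mm [ 3.4 -0.1] turn deg [-0.06 -0.19  0.  ] F [-0.69  0.53 -5.81]
```

>>> move_arm(commands=[[[-1, 2, 0, -2, 0, -0.1, 0], [-1, 1, 0, -2, 0, -0.1, 0], [-1, 0, 0, -2, 0, 0, 0], [-1, 0, 0, -1, 0, 0, 0], [-1, 0, 0, 0, 0, 0, 0]]])

```text
time_s: 10.08
tcp_pos: [0.5747, 0.0981, 0.0415]
tool_rot: [-3.137, 0.0, 0.4]
ft_force: [-0.5, -0.1, -3.8]
finger_gap: 0.0362
```

```bash
python3 d.py 2
```

```text
yaw 1.451085418632082 res 0.0006630012233903165 seat [0.5755 0.0967]
t 10.0833 tcp [0.5747 0.0981 0.0415] rot [-3.1373e+00  4.0000e-04  3.9990e-01] footz mm 24.9
shift mm [-0.4 -0.2] turn deg [-0.07  0.07  0.  ] F [-0.48 -0.12 -3.83]
```

>>> move_arm(commands=[[[-1, 0, 0, -1.5, 0, 0, 0], [-1, 0, 0, -1.5, 0, 0, 0], [-1, 0, 0, -1, 0, 0, 0], [-1, 0, 0, -0.5, 0, 0, 0], [-1, 0, 0, -0.5, 0, 0, 0]]])

```text
time_s: 10.5
tcp_pos: [0.5748, 0.0981, 0.0384]
tool_rot: [-3.138, -0.0, 0.4]
ft_force: [-2.2, -0.6, 4.1]
finger_gap: 0.0365
```

```bash
python3 d.py 2
```

```text
yaw 1.451085418632082 res 0.0006630012233903165 seat [0.5755 0.0967]
t 10.5 tcp [0.5748 0.0981 0.0384] rot [-3.1375e+00 -5.0000e-04  4.0000e-01] footz mm 21.8
shift mm [-0.5 -0.3] turn deg [-0.08  0.12  0.  ] F [-2.24 -0.63  4.12]
```

Seat 2: 9.6 N at 21.8 mm, so its stop is at about 23. I'll hold it briefly, then go on.

>>> move_arm(commands=[[[-1, 0, 0, -0.5, 0, 0, 0], [-1, 0, 0, -0.5, 0, 0, 0], [-1, 0, 0, 0, 0, 0, 0], [-1, 0, 0, 4, 0, 0, 0], [-1, 0, 0, 8, 0, 0, 0]]])

```text
time_s: 10.92
tcp_pos: [0.5743, 0.0981, 0.049]
tool_rot: [-3.137, 0.0, 0.4]
ft_force: [0.1, -0.2, -5.0]
finger_gap: 0.0366
```

>>> move_arm(commands=[[[-1, 0, 0, 6, 0, 0, 0], [-1, -1, -10, 2, 0, 0, 0], [-1, -3, -25, 0, 0, 0, 0], [-1, -3, -25, 0, 0, 0, 0], [-1, -3, -20, 0, 0, 0, 0]]])

```text
time_s: 11.33
tcp_pos: [0.5666, 0.0187, 0.0584]
tool_rot: [-3.138, -0.005, 0.408]
ft_force: [-0.0, -0.0, -5.9]
finger_gap: 0.0368
```

```bash
python3 d.py 3
```

```text
yaw 1.451085418632082 res 0.0006630012233903165 seat [ 0.5612 -0.0224]
t 11.3333 tcp [0.5666 0.0187 0.0584] rot [-3.1383 -0.0046  0.4078] footz mm 41.8
shift mm [ -6.7 -39.9] turn deg [-0.13  0.35  0.  ] F [-0.05 -0.02 -5.92]
```

>>> move_arm(commands=[[[-1, -2, -14, 0, -0.1, 0.2, 0], [-1, -2, -12, -2, 0, 0.1, 0], [-1, -1, -6, -3, 0, 0, 0], [-1, 0, 0, -2, 0, 0, 0], [-1, 0, 0, 0, 0, 0, 0]]])

```text
time_s: 11.75
tcp_pos: [0.5596, -0.0223, 0.0508]
tool_rot: [-3.14, 0.003, 0.403]
ft_force: [0.1, -0.0, -5.2]
finger_gap: 0.0366
```

```bash
python3 d.py 3
```

```text
yaw 1.451085418632082 res 0.0006630012233903165 seat [ 0.5612 -0.0224]
t 11.75 tcp [ 0.5596 -0.0223  0.0508] rot [-3.1398  0.0032  0.4026] footz mm 34.2
shift mm [0.3 1. ] turn deg [ 0.12 -0.02 -0.  ] F [ 0.06 -0.03 -5.25]
```

>>> move_arm(commands=[[[-1, 0, 0, -2, 0, 0, 0], [-1, 0, 0, -2, 0, 0, 0], [-1, 0, 0, -2, 0, 0, 0], [-1, 0, 0, -2, 0, 0, 0], [-1, 0, 0, -1, 0, 0, 0]]])

```text
time_s: 12.17
tcp_pos: [0.5604, -0.0203, 0.0411]
tool_rot: [-3.14, 0.002, 0.406]
ft_force: [0.3, -0.6, -3.6]
finger_gap: 0.0365
```

```bash
python3 d.py 3
```

```text
yaw 1.451085418632082 res 0.0006630012233903165 seat [ 0.5612 -0.0224]
t 12.1667 tcp [ 0.5604 -0.0203  0.0411] rot [-3.1402e+00  2.4000e-03  4.0550e-01] footz mm 24.5
shift mm [-0.4 -0.9] turn deg [ 0.12  0.03 -0.  ] F [ 0.26 -0.59 -3.55]
```

>>> move_arm(commands=[[[-1, 0, 0, -1.5, 0, 0, 0], [-1, 0, 0, -1.5, 0, 0, 0], [-1, 0, 0, -1, 0, 0, 0], [-1, 0, 0, -0.5, 0, 0, 0], [-1, 0, 0, -0.5, 0, 0, 0]]])

```text
time_s: 12.58
tcp_pos: [0.5607, -0.02, 0.0381]
tool_rot: [3.141, 0.002, 0.408]
ft_force: [-2.3, -1.6, 4.3]
finger_gap: 0.0367
```

```bash
python3 d.py 3
```

```text
yaw 1.451085418632082 res 0.0006630012233903165 seat [ 0.5612 -0.0224]
t 12.5833 tcp [ 0.5607 -0.02    0.0381] rot [3.1413e+00 1.9000e-03 4.0790e-01] footz mm 21.5
shift mm [-0.7 -1.2] turn deg [ 0.2  0.1 -0. ] F [-2.3  -1.56  4.28]
```

>>> move_arm(commands=[[[-1, 0, 0, -0.5, 0, 0, 0], [-1, 0, 0, -0.5, 0, 0, 0], [-1, 0, 0, 0, 0, 0, 0], [-1, 0, 0, 4, 0, 0, 0], [-1, 0, 0, 8, 0, 0, 0]]])

```text
time_s: 13.0
tcp_pos: [0.5602, -0.0197, 0.0488]
tool_rot: [-3.141, 0.002, 0.407]
ft_force: [0.3, 0.2, -4.8]
finger_gap: 0.0364
```

>>> move_arm(commands=[[[-1, 0, 0, 6, 0, 0, 0], [-1, -8, 1, 2, 0, 0, 0], [-1, -18, 2, 0, 0, 0, 0], [-1, -20, 3, 0, 0, 0, 0], [-1, -18, 2, 0, 0, 0, 0]]])

```text
time_s: 13.42
tcp_pos: [0.5009, -0.0112, 0.0584]
tool_rot: [3.139, -0.007, 0.406]
ft_force: [-0.7, 0.4, -5.6]
finger_gap: 0.0367
```

```bash
python3 d.py 4
```

```text
yaw 1.451085418632082 res 0.0006630012233903165 seat [ 0.4658 -0.011 ]
t 13.4167 tcp [ 0.5009 -0.0112  0.0584] rot [ 3.139  -0.0074  0.4062] footz mm 41.8
shift mm [-36.3   1.4] turn deg [0.11 0.63 0.  ] F [-0.69  0.38 -5.61]
```

>>> move_arm(commands=[[[-1, -12, 0, 0, 0, 0.2, 0], [-1, -8, 0, -1, 0, 0.1, 0], [-1, -5, 0, -1, 0, 0, 0], [-1, -2, 0, -1, 0, 0, 0], [-1, 0, 0, 0, 0, 0, 0]]])

```text
time_s: 13.83
tcp_pos: [0.4639, -0.0093, 0.0546]
tool_rot: [-3.137, 0.004, 0.406]
ft_force: [0.5, -1.0, -4.9]
finger_gap: 0.0364
```

```bash
python3 d.py 4
```

```text
yaw 1.451085418632082 res 0.0006630012233903165 seat [ 0.4658 -0.011 ]
t 13.8333 tcp [ 0.4639 -0.0093  0.0546] rot [-3.1372  0.0041  0.4064] footz mm 38.0
shift mm [ 0.7 -0.4] turn deg [ 0.   -0.13  0.  ] F [ 0.54 -1.03 -4.86]
```

>>> move_arm(commands=[[[-1, 0, 0, -3, 0, 0, 0], [-1, 0, 0, -3, 0, 0, 0], [-1, 0, 0, -2, 0, 0, 0], [-1, 0, 0, -2, 0, 0, 0], [-1, 0, 0, -1, 0, 0, 0]]])

```text
time_s: 14.25
tcp_pos: [0.4681, -0.0098, 0.0429]
tool_rot: [-3.139, -0.0, 0.406]
ft_force: [-1.6, 0.9, -3.9]
finger_gap: 0.0367
```

```bash
python3 d.py 4
```

```text
yaw 1.451085418632082 res 0.0006630012233903165 seat [ 0.4658 -0.011 ]
t 14.25 tcp [ 0.4681 -0.0098  0.0429] rot [-3.1393 -0.      0.406 ] footz mm 26.3
shift mm [-3.5  0. ] turn deg [ 0.02  0.13 -0.  ] F [-1.57  0.88 -3.89]
```

>>> move_arm(commands=[[[-1, -1.5, 0, -1.5, 0, 0, 0], [-1, -1, 0, -1, 0, 0, 0], [-1, 0, 0, -1, 0, 0, 0], [-1, 0, 0, -1, 0, 0, 0], [-1, 0, 0, -0.5, 0, 0, 0]]])

```text
time_s: 14.67
tcp_pos: [0.4678, -0.0098, 0.0384]
tool_rot: [-3.141, -0.003, 0.406]
ft_force: [-1.3, 0.5, 3.1]
finger_gap: 0.0367
```

```bash
python3 d.py 4
```

```text
yaw 1.451085418632082 res 0.0006630012233903165 seat [ 0.4658 -0.011 ]
t 14.6667 tcp [ 0.4678 -0.0098  0.0384] rot [-3.1406e+00 -3.1000e-03  4.0570e-01] footz mm 21.8
shift mm [-3.1  0.1] turn deg [0.02 0.33 0.  ] F [-1.27  0.52  3.14]
```

>>> move_arm(commands=[[[-1, 0, 0, -0.5, 0, 0, 0], [-1, 0, 0, -0.5, 0, 0, 0], [-1, 0, 0, 0, 0, 0, 0], [-1, 0, 0, 4, 0, 0, 0], [-1, 0, 0, 8, 0, 0, 0]]])

```text
time_s: 15.08
tcp_pos: [0.4671, -0.0099, 0.0496]
tool_rot: [-3.14, -0.002, 0.406]
ft_force: [0.6, -0.1, -5.4]
finger_gap: 0.0365
```

>>> move_arm(commands=[[[-1, 0, 0, 6, 0, 0, 0], [-1, 8, 8, 2, 0, 0, 0], [-1, 12, 12, 0, 0, 0, 0], [-1, 12, 12, 0, 0, 0, 0], [-1, 8, 8, 0, 0, 0, 0]]])

```text
time_s: 15.5
tcp_pos: [0.5069, 0.0309, 0.0596]
tool_rot: [-3.14, -0.001, 0.402]
ft_force: [-0.3, -0.7, -5.0]
finger_gap: 0.0364
```

```bash
python3 d.py 5
```

```text
yaw 1.451085418632082 res 0.0006630012233903165 seat [0.5207 0.0429]
t 15.5 tcp [0.5069 0.0309 0.0596] rot [-3.1399e+00 -7.0000e-04  4.0190e-01] footz mm 43.0
shift mm [12.6 13.2] turn deg [ 0.04  0.18 -0.  ] F [-0.29 -0.66 -5.01]
```

>>> move_arm(commands=[[[-1, 5, 6, -1, 0, 0, 0], [-1, 3, 4, -2, 0, 0, 0], [-1, 1, 1, -2, 0, 0, 0], [-1, 0, 0, -1, 0, 0, 0], [-1, 0, 0, 0, 0, 0, 0]]])

```text
time_s: 15.92
tcp_pos: [0.5186, 0.0451, 0.0525]
tool_rot: [-3.14, -0.001, 0.406]
ft_force: [-0.2, 0.1, -5.4]
finger_gap: 0.037
```

```bash
python3 d.py 5
```

```text
yaw 1.451085418632082 res 0.0006630012233903165 seat [0.5207 0.0429]
t 15.9167 tcp [0.5186 0.0451 0.0525] rot [-3.1401e+00 -1.2000e-03  4.0560e-01] footz mm 35.9
shift mm [ 0.8 -1. ] turn deg [ 0.04  0.22 -0.  ] F [-0.23  0.11 -5.39]
```

>>> move_arm(commands=[[[-1, 0, 0, -3, 0, 0.1, 0], [-1, 0, 0, -3, 0, 0, 0], [-1, 0, 0, -2, 0, 0, 0], [-1, 0, 0, -2, 0, 0, 0], [-1, 0, 0, 0, 0, 0, 0]]])

```text
time_s: 16.33
tcp_pos: [0.517, 0.0439, 0.0414]
tool_rot: [-3.139, 0.002, 0.403]
ft_force: [-0.5, 1.9, -2.9]
finger_gap: 0.0365
```

```bash
python3 d.py 5
```

```text
yaw 1.451085418632082 res 0.0006630012233903165 seat [0.5207 0.0429]
t 16.3333 tcp [0.517  0.0439 0.0414] rot [-3.1385e+00  1.9000e-03  4.0330e-01] footz mm 24.8
shift mm [2.5 0.1] turn deg [ 0.03  0.01 -0.  ] F [-0.45  1.9  -2.93]
```

>>> move_arm(commands=[[[-1, 1, 0, -1.5, 0, 0, 0], [-1, 0, 0, -1.5, 0, 0, 0], [-1, 0, 0, -1, 0, 0, 0], [-1, 0, 0, -0.5, 0, 0, 0], [-1, 0, 0, -0.5, 0, 0, 0]]])

```text
time_s: 16.75
tcp_pos: [0.5175, 0.0439, 0.0381]
tool_rot: [-3.138, 0.002, 0.403]
ft_force: [-2.5, 0.9, 3.8]
finger_gap: 0.0362
```

```bash
python3 d.py 5
```

```text
yaw 1.451085418632082 res 0.0006630012233903165 seat [0.5207 0.0429]
t 16.75 tcp [0.5175 0.0439 0.0381] rot [-3.1382e+00  1.7000e-03  4.0260e-01] footz mm 21.5
shift mm [1.9 0.2] turn deg [ 0.    0.02 -0.  ] F [-2.48  0.85  3.77]
```

>>> move_arm(commands=[[[-1, 0, 0, -0.5, 0, 0, 0], [-1, 0, 0, -0.5, 0, 0, 0], [-1, 0, 0, 0, 0, 0, 0], [-1, 0, 0, 0, 0, 0, 0], [-1, 0, 0, 0, 0, 0, 0]]])

```text
time_s: 17.17
tcp_pos: [0.5175, 0.0438, 0.0382]
tool_rot: [-3.139, 0.001, 0.403]
ft_force: [-2.7, 0.2, 3.3]
finger_gap: 0.0367
```

```bash
python3 d.py 5
```

```text
yaw 1.451085418632082 res 0.0006630012233903165 seat [0.5207 0.0429]
t 17.1667 tcp [0.5175 0.0438 0.0382] rot [-3.1388e+00  8.0000e-04  4.0300e-01] footz mm 21.6
shift mm [1.9 0.2] turn deg [ 0.01  0.08 -0.  ] F [-2.69  0.24  3.35]
```

>>> move_arm(commands=[[[-1, 0, 0, 4, 0, 0, 0], [-1, 0, 0, 8, 0, 0, 0], [-1, 0, 0, 6, 0, 0, 0], [-1, -5, 10, 2, 0, 0, 0], [-1, -10, 16, 0, 0, 0, 0]]])

```text
time_s: 17.58
tcp_pos: [0.5056, 0.0682, 0.0582]
tool_rot: [3.142, -0.002, 0.4]
ft_force: [1.0, -0.1, -5.8]
finger_gap: 0.0367
```

>>> move_arm(commands=[[[-1, -9, 15, 0, 0, 0, 0], [-1, -6, 10, 0, 0, 0, 0], [-1, -3, 5, 0, 0, 0, 0], [-1, -1, 1, 0, 0, 0, 0], [-1, 0, 0, 0, 0, 0, 0]]])

```text
time_s: 18.0
tcp_pos: [0.4817, 0.1039, 0.0581]
tool_rot: [-3.14, 0.001, 0.402]
ft_force: [0.8, -0.1, -5.3]
finger_gap: 0.0366
```

```bash
python3 d.py 1
```

```text
yaw 1.451085418632082 res 0.0006630012233903165 seat [0.4802 0.1082]
t 18.0 tcp [0.4817 0.1039 0.0581] rot [-3.1398e+00  1.4000e-03  4.0230e-01] footz mm 41.5
shift mm [-2.7  5.5] turn deg [ 0.08  0.07 -0.  ] F [ 0.85 -0.05 -5.3 ]
```

>>> move_arm(commands=[[[-1, -1.5, 4, 0, 0, 0, 0], [-1, 0, 0, 0, 0, 0, 0], [-1, 0, 0, -2, 0, 0, 0], [-1, 0, 0, -2, 0, 0, 0], [-1, 0, 0, 0, 0, 0, 0]]])

```text
time_s: 18.42
tcp_pos: [0.4819, 0.1071, 0.0538]
tool_rot: [-3.141, -0.0, 0.402]
ft_force: [-0.5, -1.0, -5.3]
finger_gap: 0.0368
```

```bash
python3 d.py 1
python3 - <<'E'
from h import *
s=env.sense()
for n in ['side','top','wrist']:
    c=env.capture(n); save(c,n+'3')
    print(n,[ (d['at'],d['conf']) for d in env.place_of('probe_center',c)][:2])
E
```

```text
yaw 1.451085418632082 res 0.0006630012233903165 seat [0.4802 0.1082]
t 18.4167 tcp [0.4819 0.1071 0.0538] rot [-3.1412e+00 -2.0000e-04  4.0150e-01] footz mm 37.2
shift mm [-3.   2.3] turn deg [ 0.12  0.19 -0.  ] F [-0.53 -0.98 -5.27]
side [([0.4792, 0.1084, 0.0766], 0.44)]
top [([0.7411, -0.1872, -0.0031], 0.52)]
wrist [([0.4827, 0.1047, 0.08], 0.61)]
```

View pics/wrist3.png

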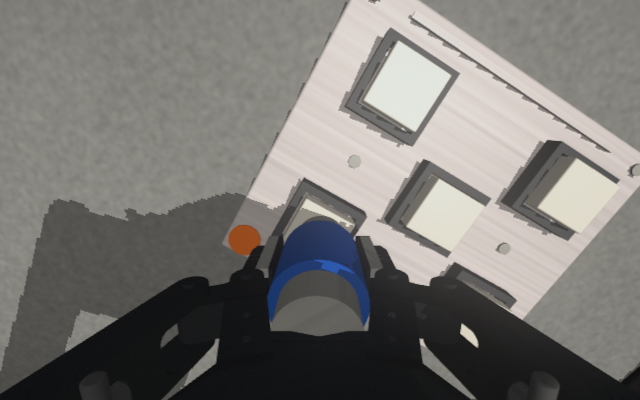

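>>> move_arm(commands=[[[-1, -1.5, 1.5, -2, 0, 0.1, 0], [-1, 0, 0, -2, 0, 0.1, 0], [-1, 0, 0, -2, 0, 0, 0], [-1, 0, 0, -2, 0, 0, 0], [-1, 0, 0, -1, 0, 0, 0]]])

```text
time_s: 19.13
tcp_pos: [0.4806, 0.109, 0.0448]
tool_rot: [-3.14, 0.002, 0.402]
ft_force: [0.5, 0.4, -4.2]
finger_gap: 0.0362
```

```bash
python3 d.py 1
```

```text
yaw 1.451085418632082 res 0.0006630012233903165 seat [0.4802 0.1082]
t 19.1333 tcp [0.4806 0.109  0.0448] rot [-3.140e+00  1.900e-03  4.017e-01] footz mm 28.2
shift mm [-1.7  0.4] turn deg [ 0.1   0.05 -0.  ] F [ 0.45  0.44 -4.24]
```

>>> move_arm(commands=[[[-1, -0.5, 0, -1, 0, 0, 0], [-1, -0.5, 0, -0.5, 0, 0, 0], [-1, 0, 0, -0.5, 0, 0, 0], [-1, 0, 0, -0.5, 0, 0, 0], [-1, 0, 0, 0, 0, 0, 0]]])

```text
time_s: 19.55
tcp_pos: [0.4806, 0.1091, 0.0427]
tool_rot: [-3.141, 0.0, 0.402]
ft_force: [-0.7, 0.0, -3.2]
finger_gap: 0.0362
```

```bash
python3 d.py 1
```

```text
yaw 1.451085418632082 res 0.0006630012233903165 seat [0.4802 0.1082]
t 19.55 tcp [0.4806 0.1091 0.0427] rot [-3.1407e+00  2.0000e-04  4.0190e-01] footz mm 26.1
shift mm [-1.6  0.3] turn deg [ 0.1   0.16 -0.  ] F [-0.66  0.01 -3.2 ]
```

>>> move_arm(commands=[[[-1, 0, 0, -0.7, 0, 0, 0], [-1, 0, 0, -0.5, 0, 0, 0], [-1, 0, 0, 0, 0, 0, 0], [-1, 0, 0, 0, 0, 0, 0], [-1, 0, 0, 0, 0, 0, 0]]])

```text
time_s: 19.97
tcp_pos: [0.4806, 0.1091, 0.0426]
tool_rot: [-3.141, -0.001, 0.402]
ft_force: [-0.4, -0.4, -1.9]
finger_gap: 0.0364
```

```bash
python3 d.py 1
```

```text
yaw 1.451085418632082 res 0.0006630012233903165 seat [0.4802 0.1082]
t 19.9667 tcp [0.4806 0.1091 0.0426] rot [-3.1409e+00 -8.0000e-04  4.0190e-01] footz mm 26.0
shift mm [-1.6  0.3] turn deg [ 0.09  0.21 -0.  ] F [-0.37 -0.37 -1.9 ]
```

>>> move_arm(commands=[[[0, 0, 0, 0, 0, 0, 0], [0.3, 0, 0, 0, 0, 0, 0], [0.6, 0, 0, 0, 0, 0, 0], [1, 0, 0, 0, 0, 0, 0], [1, 0, 0, 0, 0, 0, 0]]], force=20)

```text
time_s: 20.38
tcp_pos: [0.4825, 0.1095, 0.043]
tool_rot: [3.141, -0.004, 0.402]
ft_force: [0.6, -0.2, 0.3]
finger_gap: 0.0853
```

>>> move_arm(commands=[[[1, 0, 0, 5, 0, 0, 0], [1, 0, 0, 15, 0, 0, 0], [1, 0, 0, 20, 0, 0, 0], [1, 0, 0, 20, 0, 0, 0], [1, 0, 0, 20, 0, 0, 0]]])

```text
time_s: 20.8
tcp_pos: [0.4784, 0.1088, 0.1223]
tool_rot: [-3.139, 0.007, 0.402]
ft_force: [0.6, 0.5, -0.4]
finger_gap: 0.085
```

>>> move_arm(commands=[[[1, 0, 0, 30, 0, 0, 0], [1, 0, -20, 20, 0, 0, 0], [1, 0, -30, 0, 0, 0, 0], [1, 0, -20, 0, 0, 0, 0], [1, 0, 0, 0, 0, 0, 0]]])

```text
time_s: 21.22
tcp_pos: [0.482, 0.0382, 0.1827]
tool_rot: [3.139, -0.007, 0.407]
ft_force: [0.4, -0.1, -0.1]
finger_gap: 0.0852
```

```bash
cat > v.py <<'E'
from h import *
import sys
s=env.sense(); print(s['time_s'],np.round(s['tcp_pos'],4))
for n in ['side','top','wrist']:
    c=env.capture(n); save(c,n+sys.argv[1])
    E=wristE(c,s) if n=='wrist' else None
    P=pts(c,np.ones((400,640),bool),E)
    q=P[(np.hypot(P[:,0]-.480,P[:,1]-.108)<.03)&(P[:,2]>.098)&(P[:,2]<.115)]
    if len(q): print(n,len(q),q.mean(0).round(4),((q.max(0)+q.min(0))/2).round(4))
    for t in ['probe_center','seat_1','gear']: print(n,t,[ (d['at'],d['conf']) for d in env.place_of(t,c)][:5])
E
python3 v.py 4
```

```text
21.2167 [0.482  0.0382 0.1827]
side 108 [0.4798 0.1108 0.1051] [0.4801 0.1089 0.1053]
side probe_center [([0.4796, 0.1065, 0.0636], 0.74)]
side seat_1 [([0.5232, 0.0435, 0.0347], 0.89), ([0.4821, 0.1108, 0.0285], 0.85), ([0.4671, -0.0124, 0.0327], 0.71), ([0.5755, 0.0927, 0.0303], 0.65), ([0.7371, -0.1867, -0.0001], 0.32)]
side gear [([0.3801, -0.0989, -0.0007], 0.74)]
top probe_center [([0.4175, 0.3667, 0.0053], 0.45)]
top seat_1 [([0.4626, -0.0083, 0.0341], 0.78), ([0.5644, -0.0166, 0.0294], 0.68), ([0.5776, 0.0933, 0.0288], 0.67), ([0.4792, 0.1097, 0.0317], 0.64)]
top gear []
wrist 1373 [0.4834 0.1049 0.1072] [0.4825 0.1054 0.104 ]
wrist probe_center [([0.4832, 0.1047, 0.0702], 0.72)]
wrist seat_1 [([0.484, 0.1081, 0.0295], 0.97), ([0.56, -0.0226, 0.0232], 0.95), ([0.468, -0.0083, 0.031], 0.95), ([0.5753, 0.0936, 0.0291], 0.91), ([0.5241, 0.04, 0.0338], 0.83)]
wrist gear [([0.3821, -0.1051, 0.0014], 0.71)]
```

View pics/wrist4.png

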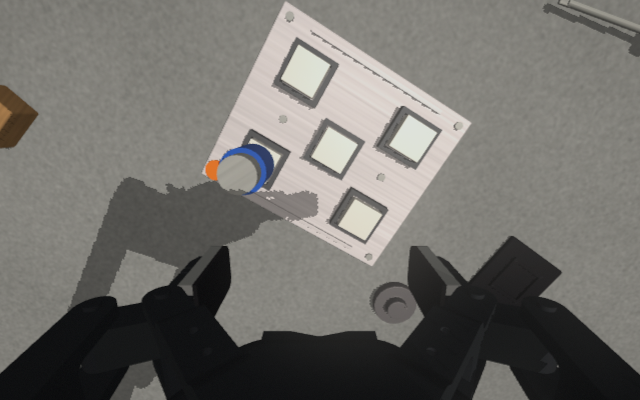

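View pics/side4.png

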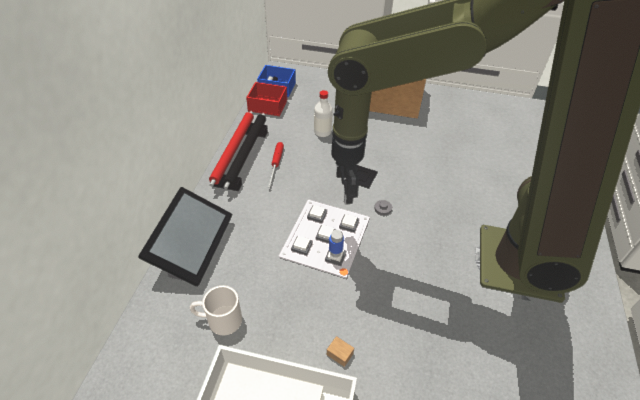

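```bash
python3 -c "
from rig import env
print(env.finish_job(), env.sense()['time_s'])"
```

```text
the job is handed in; nothing more can be done
the job is handed in; nothing more can be done
```

I pressed all five seats in the required order (orange-dot corner, then the other corners clockwise, middle last). The orange-dot seat, seat 1, is the high one, and the probe weight now stands on it by itself. The job is handed in; no verdict is reported.

- **Presses:** each seat was held at its stop for several tenths of a second. My readings put contact at about 8–10 N, well under the 25 N limit; force was not recorded within each move, only at its end.
- **High seat:** seat 1 stopped hard at about 26 mm. Seats 2, 3 and 5 showed only about 2 N at roughly 25 mm. Seats 2–5 reached about 9–10 N with the probe at 21.5–21.8 mm, which fits a stop at 23 mm.
- **Placing:** I lowered the probe to 26.0 mm on seat 1, released it and backed the arm off.
- **Last checks:** the side camera and the wrist camera both show the probe standing upright on seat 1. They put its top at about 105–107 mm (106 expected) and its centre within about 2–4 mm of the seat's middle. The top camera's network did not find the probe. Both views gave the gear's position as unchanged to within about 6 mm. I did not re-measure the other four bystanders, though in the pictures they appear where they were.

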